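Set the toaster's browning wheel click by click and start the toast

ROBOT

A 6-joint arm with a two-finger parallel gripper is mounted at the origin on a cart in front of the work surface, level with it; the furniture and walls round the work are solid. World frame = base frame: x ahead of the robot, y to its left, z up, the work surface at z = 0. Lengths are in m, angles in degrees, forces in N, time in s.
With the tool pointing down it reaches from about 0.4 to 0.825 m from the base axis. Payload 7 kg.
Tool frame: the origin (TCP) lies midway between the tips of the shut fingers; the grasp point (between the pads) lies 19 mm behind it; z points along the fingers, y is the line along which they close (so a half turn about z gives the same grasp; the last joint's range is limited). The gripper opens to 88 mm and grips with 3 to 60 N. Pads are 19 mm wide; open, the fingers measure 130 mm over their backs; the gripper's body (78 mm by 193 mm) begins 47 mm behind the grasp point.
Start: joints at [92.882, 20.546, 0.682, 0, -70.136, -16.507], TCP at [0.159, 0.656, 0.227] pointing down, gripper open.
Joint ranges: [-176.03, 176.03], [-82.01, 121.73], [-58.28, 71.71], [-173.87, 95.51], [-174.79, -0.11], [-173.66, 173.66]. Speed limits (degrees/s): [136.94, 136.94, 172.46, 180, 180, 180].

INTERFACE

Orientations are given as [roll, pitch, yaw] about the fixed x, y, z axes, in that order (R = Rz(yaw) Ry(pitch) Rx(roll)).
In Python, from plant import * gives the robot as it stands.
- The arm moves only by the tool move_arm, never from a script. Its argument "commands" is a list of rows, each a list of 7 numbers: the shift along the world's x, y, z in mm, then the turn, a rotation vector about the world's x, y, z in degrees, then the opening in per cent of the stroke, from 0 (shut) to 100 (fully open). In form: [[x, y, z, rx, ry, rz, fingers], ...]. A call has 1 to 20 rows; each row shifts and turns the commanded pose from where the row before left it; what a row does not reach is not made up. A row lasts 1/10 s, in which the tool goes at most 50 mm and 8.59 degrees, less where a joint would pass 70% of its speed; a pose out of reach is approached as far as the arm can. A call with a gripper value outside its range is refused whole. The fingers move at their own pace and stop on an object; "squeeze" is the grip in N (left out, the last holds). Time passes only in rows, so rows that do not move let the fingers close. It gives the time, the measured TCP pose, the force and the opening at its end, in the units of the state.
- get_state(): the state, without advancing time (a new reading comes with each control period).
- capture(name): name is "scene" or "top"; returns a dict with "frame" (420x560x3 uint8, blue, green, red), "camera_matrix" (3x3 intrinsics, pixels), "world_to_cam" (4x4, takes a point from world to camera coordinates). Camera axes: x right, y up, looking along -z (the intrinsics and any distortion apply to the point x, -y, -z); pixel columns grow to the right and rows downward; lengths in m; the calibration is good to about 2 mm. A picture is of the moment at which its call begins. There is no depth.
- close_job(): hands the job in, once; it reports no verdict.
The state is a dict: "time_s": time; "joints": joint angles; "qd": joint speeds; "joint_torque": joint torques, N m; "tcp_pos": TCP position; "eef_rot": TCP orientation; "contact_force": force on the tool from outside, world axes, zero at the start; "moment": the same for the moment, N m; "gripper_width": finger opening in m.
Only numpy, scipy, OpenCV 4.12 (cv2) and the standard library are available. Lean on these libraries where they do the work, as an engineer would, in place of code of your own. Each camera call takes 0.05 s, during which the arm holds its last target. There are 200 camera calls.

TASK

Make the toast. With a fingertip, roll the toaster's browning wheel away from you, click by click, until its red line rests in line with the white index lines beside it; only then push the lever down until it catches and the two slices stay sunk in their slots. Pick nothing up: leave the bread in its slots and the other things on the worktop where they stand.

Things in the scene. Friction and masses are not known exactly. Their poses are not given: they have to be found in the camera images.
- toaster: two-slice toaster that does not move, 300 mm long, 175 wide, deck 172 mm above the worktop; steel sides, black ends. Origin on the worktop under its centre; x runs along its length from the lever end (-x, towards the robot) to the back, y across, z up. Yaw varies by up to 17 degrees. The bread slots begin 38 mm behind the wheel's axis; the deck round the wheel is clear
- wheel_top (a point): fixed point: the highest point of the browning wheel's rim, mid-width, 195 mm above the worktop; the wheel's axis lies 27 mm below it, parallel to the toaster's y. In the toaster's frame it is at x = -90 mm, y = 0. Two fixed black cheeks, 6 mm thick, flank the wheel; their crests are 5.5 mm lower than the rim and carry the white index lines, which run down their outer faces
- browning_wheel (a joint): black rubber thumbwheel, 54 mm across, 18 wide, its upper half out of the deck. Grows (rad) as the top of the rim moves along the toaster's +x, away from the robot. 0 = red line at the top, at the index. Clicks into rest every 0.349 rad (20 degrees, 9.4 mm of rim). Starts at rest 2, 3 or 4 clicks below 0; end stops 6 clicks below and 3 above. Let go, it drops into the nearest click
- red_mark (a point): red line across the rim of the wheel, mid-width, 27 mm from its axis; turns with the wheel and starts on its robot side, at 4 clicks hardly above the deck. White lines stand one click apart. The wheel turns lightly (about 1 N at the rim), by friction, under a fingertip that presses on the top of the rim with a few newtons and is dragged along the toaster's x
- lever (a joint): black lever of the bread carriage at the toaster's robot end: 0 = up, grows (m) as it is pushed straight down, 0.034 at the bottom stop. A spring lifts it again unless it is pushed past about 0.028, where it catches and then rests at about 0.030. Takes up to about 10 N
- lever_top (a point): centre of the top face of the lever, 159 mm above the worktop when up; moves with the lever. The lever is a level black bar 34 mm along the toaster's x, 42 mm across and 14 mm thick; this point lies 22 mm in front of the toaster's black end face
- slice_left_mid (a point): centre of the slice of bread in the left slot (toaster +y), 120 mm long, 16 mm thick, 120 mm high, standing loose on the carriage; 148 mm above the worktop with the lever up, sinks with the lever to about 118 mm
- slice_right_mid (a point): centre of the slice of bread in the right slot, the same
- mug: yellow and cream mug, 92 mm high, a bystander; origin under its middle
- teaspoon: steel teaspoon, 130 mm long, lying on the worktop, a bystander
- honey_jar: honey jar with grey lid, 102 mm high, a bystander; origin under its middle
- tea_tin: green tin, 57 mm wide, 72 mm high, a bystander; origin under its middle
- crock: cream stoneware pot with wooden lid, 104 mm wide, 75 mm high, a bystander; origin under its middle
Mind the look-alikes: they are no part of the job. Leave any green look-alike of the part that bears slice_right_mid alone.

How it is judged (in metres and radians):
On the way, in this order (a step that is already met when the one before it is completed fails the run):
1. the browning wheel has come to rest with its red line at the index, the lever still up (value of joint browning_wheel between -0.12 and 0.12 rad and value of joint lever below 0.01 m and velocity of joint browning_wheel between -0.1 and 0.1 rad/s and contact force between the fingers and browning_wheel below 0.2 N), for 0.2 s.
2. the lever is down with the wheel at the index (value of joint lever above 0.026 m and value of joint browning_wheel between -0.12 and 0.12 rad), for 0.2 s.
At the end, for the whole second after the job is handed in: the wheel rests within 0.12 rad (a third of a click) of the red line at the index, the lever is latched more than 26 mm down, and both slices are sunk, their centres lower than 126 mm (all of step 2 and height (world z) of each of slice_left_mid, slice_right_mid below 0.126 m and velocity of joint lever between -0.01 and 0.01 m/s); the robot touches nothing.
It fails at once if the lever is pushed down before the wheel is set (value of joint lever above 0.015 m and (value of joint browning_wheel below -0.2 rad or value of joint browning_wheel above 0.2 rad)).
It fails at once if a slice of bread is pulled up (height (world z) of any of slice_left_mid, slice_right_mid above 0.165 m).
It fails at once if another thing on the worktop is shifted by more than 20 mm or picked up (distance of any of mug, teaspoon, honey_jar, tea_tin, crock from where it was at the start of the episode above 0.02 m).
It also fails if it takes over 51 s, if anything falls off the work surface, if the arm or the gripper's body presses on something with over 40 N, if the wrist force passes 120 N, or if a joint passes its speed limit or range.

## Working session

There is one attempt and no reset: what is moved stays moved. The work goes in short steps, Python scripts to look and compute and a tool call to move; the robot and the scene stay as the last step left them, time stands still between calls to the robot, and variables do not carry over. Pictures are saved under pics/ and viewed, on a budget of 10 in all, crops included, one or two more only if the job needs it, and the job is handed in when it is done.

Besides the shell and the picture viewer there is one more tool, called by a JSON object that holds its "fn" and its "kwargs", one argument or row to a line. move_arm: Moves the arm, as the interface text tells. Its arguments: {"type":"object","properties":{"commands":{"type":"array"},"squeeze":{"type":"number"}},"required":["commands"]}

```bash
mkdir -p pics; cat > h.py <<'E'
from plant import *
import numpy as np, cv2
def shot(cam,name,crop=None,scale=1):
    c=capture(cam); f=c["frame"]; np.savez(f"pics/{name}.npz",K=c["camera_matrix"],T=c["world_to_cam"],f=f)
    if crop: x0,y0,x1,y1=crop; f=f[y0:y1,x0:x1]
    cv2.imwrite(f"pics/{name}.png",cv2.resize(f,None,fx=scale,fy=scale,interpolation=cv2.INTER_CUBIC)); return c
def proj(c,P):
    P=np.atleast_2d(P); T=c["T"];K=c["K"]
    q=P@T[:3,:3].T+T[:3,3]; q=np.c_[q[:,0],-q[:,1],-q[:,2]]@K.T
    return q[:,:2]/q[:,2:]
def back(c,uv,z):
    T=c["T"];K=c["K"]; d=np.linalg.inv(K)@[*uv,1]; d=np.array([d[0],-d[1],-d[2]])
    R=T[:3,:3]; o=-R.T@T[:3,3]; d=R.T@d; return o+d*(z-o[2])/d[2]
E
python3 - <<'E'
from h import *
import cv2
a=shot("scene","s0")["frame"];b=shot("top","t0")["frame"]
cv2.imwrite("pics/both.png",cv2.resize(np.hstack([a,b]),(800,300)))
cv2.imwrite("pics/s0x.png",cv2.resize(a,(800,600),interpolation=cv2.INTER_CUBIC));cv2.imwrite("pics/t0x.png",cv2.resize(b,(800,600),interpolation=cv2.INTER_CUBIC))
print(get_state()); c=np.load("pics/t0.npz");print(c["T"],c["K"]);c=np.load("pics/s0.npz");print(c["T"])
E
```

```text
{'time_s': 0.1, 'joints': array([ 9.28796977e+01,  2.05863805e+01,  6.37326603e-01, -1.69776229e-02,
       -7.01362926e+01, -1.65084784e+01]), 'qd': array([-0.059552  , -0.0031352 ,  0.17329352, -0.03746813,  0.00431218,
        0.01236751]), 'joint_torque': array([-9.26468019e-04, -5.84162450e+01,  2.93751365e+01,  7.01555058e+00,
        1.02144544e-02, -5.18152433e-05]), 'tcp_pos': array([0.15896127, 0.65554775, 0.22571661]), 'eef_rot': array([ 1.79913636e+02, -8.95100540e-03, -1.36345546e+01]), 'contact_force': array([ 0.70417554, -0.09396137,  0.00332713]), 'moment': array([ 0.02445876,  0.00221245, -0.00364258]), 'gripper_width': 0.08757848890197514}
[[ 8.03458427e-04 -9.99995889e-01 -2.75255100e-03  1.87238084e-02]
 [ 9.92857560e-01  4.69329036e-04  1.19304844e-01 -5.09386609e-01]
 [-1.19303061e-01 -2.82874755e-03  9.92853855e-01 -1.55839512e+00]
 [ 0.00000000e+00  0.00000000e+00  0.00000000e+00  1.00000000e+00]] [[545.86733211   0.         272.39054005]
 [  0.         545.86733211 210.14010299]
 [  0.           0.           1.        ]]
[[ 0.71855858 -0.69544773  0.00509995 -0.3445412 ]
 [ 0.45068261  0.47121951  0.7581803  -0.34935133]
 [-0.52967797 -0.5424985   0.65202502 -1.17192931]
 [ 0.          0.          0.          1.        ]]
```

View pics/s0x.png

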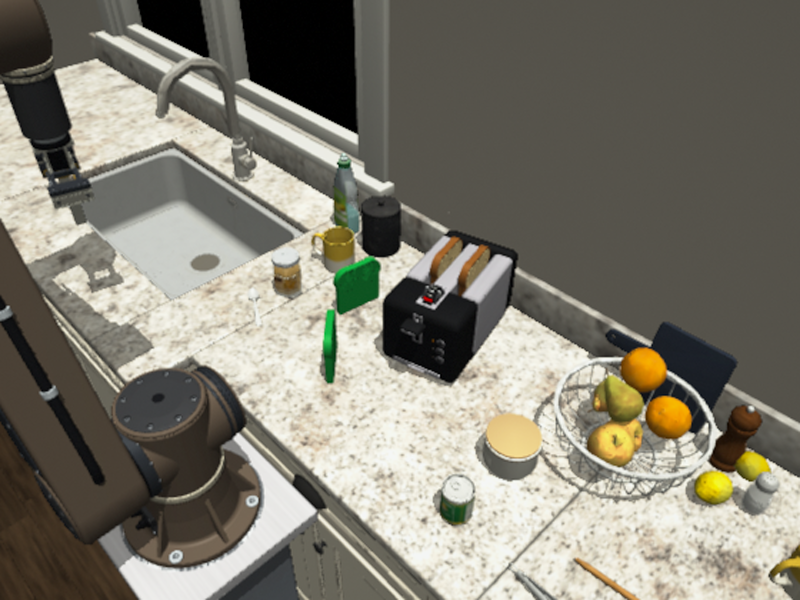

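View pics/t0x.png

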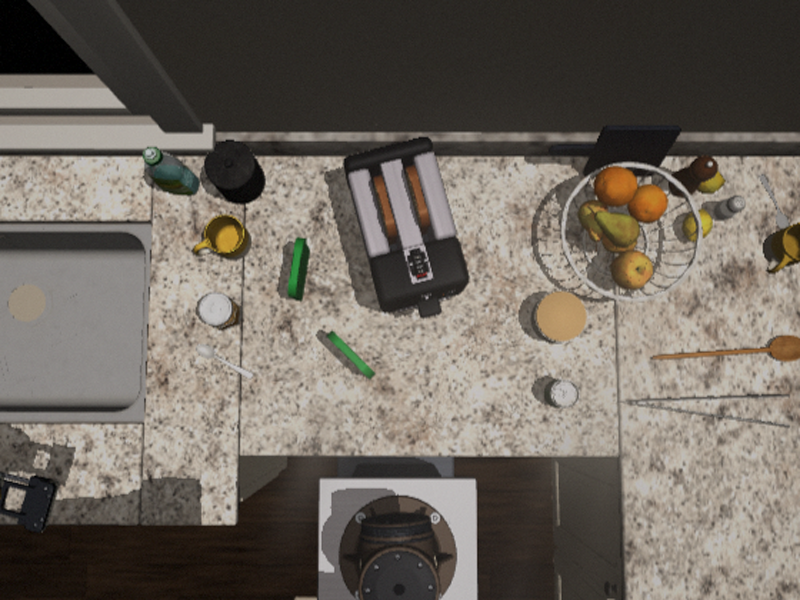

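The scene view (800 px) shows the toaster with its lever at about (412,328) and its wheel at about (430,297). In the top view the wheel is at about (419,262) and the lever at (429,306). The green bread look-alikes stand beside the toaster at about (355,285) and (330,345) in the scene view. The black canister and the wire basket are elsewhere. Next I'll take a close crop to check the wheel and lever.

```bash
python3 - <<'E'
from h import *
t=np.load("pics/t0.npz");s=np.load("pics/s0.npz")
w=back(t,(293.5,183.5),.19);l=back(t,(300,213),.159);print(w,l,np.degrees(np.arctan2(*(w-l)[[1,0]])))
a=t["f"][150:230,255:335];b=s["f"][170:250,260:340]
cv2.imwrite("pics/c1.png",np.hstack([cv2.resize(i,(400,400),interpolation=cv2.INTER_CUBIC) for i in(a,b)]))
E
```

```text
[ 0.56085064 -0.0369025   0.19      ] [ 0.48627542 -0.05508736  0.159     ] 13.703903129746315
```

View pics/c1.png

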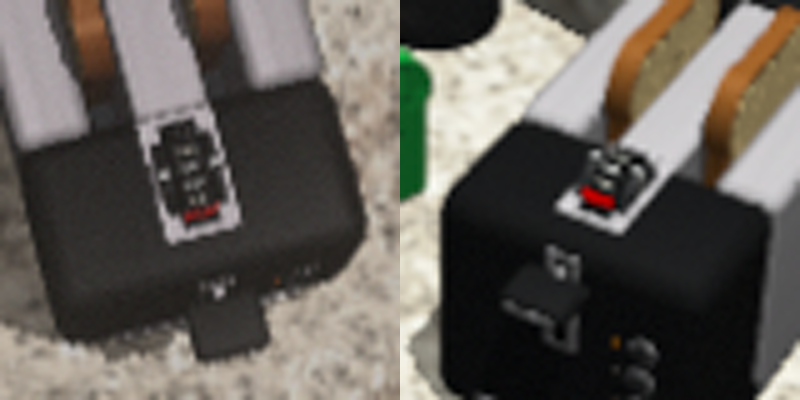

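```bash
cat >> h.py <<'E'
def tw(p,P):
    x,y,a=p;c,s=np.cos(a),np.sin(a);P=np.atleast_2d(P)
    return np.c_[x+c*P[:,0]-s*P[:,1],y+s*P[:,0]+c*P[:,1],P[:,2]]
E
python3 - <<'E'
from h import *
from scipy.optimize import least_squares
t=np.load("pics/t0.npz");s=np.load("pics/s0.npz")
P=np.array([[-189,21,159],[-189,-21,159],[-90,15.5,188],[-90,-15.5,188]])/1e3
uv=np.array([[197,361],[271,346],[163,173],[216,160]])/5+[255,150]
r=least_squares(lambda p:(proj(t,tw(p,P))-uv).ravel(),[.65,0,.25])
p=r.x;print(p,np.degrees(p[2]),r.fun.round(2))
w=tw(p,[[-.09,0,.195],[-.172,0,.159]]);print(w)
a=.027
th=[(k,[[-.09-a*np.sin(k*.349),0,.168+a*np.cos(k*.349)]]) for k in (2,3,4)]
for k,q in th: print(k,(proj(t,tw(p,q))-[255,150])*5,(proj(s,tw(p,q))-[260,170])*5+[400,0])
box=np.array([[x,y,.159] for x,y in((-.189,.021),(-.189,-.021),(-.155,-.021),(-.155,.021))])
ch=np.array([[-.09+.0275*np.cos(u),y,.168+.0215*np.sin(u)] for y in(.0155,-.0155) for u in np.linspace(.2,2.94,9)])
ob=np.array([[sx*.15,sy*.0875,.15] for sx,sy in((-1,1),(-1,-1),(1,-1),(1,1))])
out=[]
for c,o in((t,(255,150)),(s,(260,170))):
    f=cv2.resize(c["f"][o[1]:o[1]+80,o[0]:o[0]+80],(400,400),interpolation=cv2.INTER_CUBIC)
    q=lambda P:((proj(c,tw(p,P))-o)*5+2).astype(np.int32)
    cv2.polylines(f,[q(box)],True,(0,255,0));cv2.polylines(f,[q(ob)],True,(255,255,0))
    for v in q(ch):cv2.circle(f,tuple(map(int,v)),1,(255,0,255))
    for k,v in th:cv2.circle(f,tuple(map(int,q(v)[0])),3,(0,255,255),1)
    out.append(f)
cv2.imwrite("pics/c2.png",np.hstack(out))
E
```

```text
[ 0.64900892 -0.01378162  0.24480331] 14.026196261207536 [-0.3   0.38  0.15 -0.41 -0.33  0.12  0.47 -0.09]
[[ 0.56169226 -0.03559452  0.195     ]
 [ 0.48213709 -0.05546849  0.159     ]]
2 [[198.03502501 197.92612431]] [[600.94343284 177.73939721]]
3 [[200.33279908 210.99294126]] [[595.10831189 193.416707  ]]
4 [[201.18236696 219.30311722]] [[591.64911015 208.51698968]]
```

View pics/c2.png

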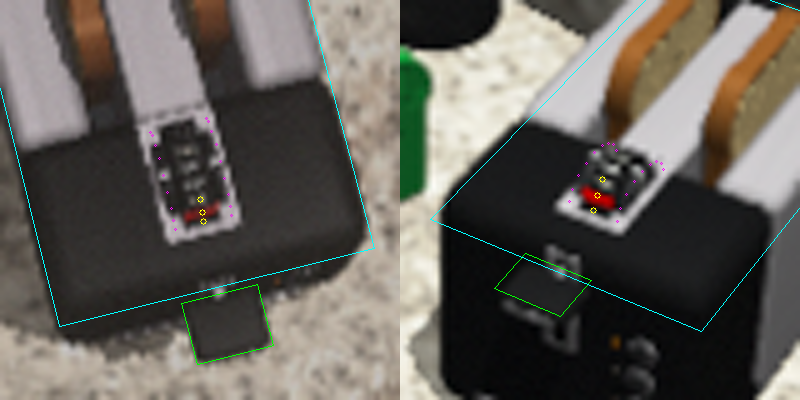

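Clicks: the red mark matches the position for 3 clicks below 0 in both views. Toaster yaw is about 14°, wheel top about (0.562, -0.036) and lever about (0.482, -0.055). I'll move over the wheel with the fingers shut.

{"fn": "move_arm", "kwargs": {
  "commands": [
    [0,0,40,0,0,0,0],
    [0,0,40,0,0,0,0],
    [22,-40,0,0,0,1.5,0],
    [22,-40,0,0,0,1.5,0],
    [22,-40,0,0,0,1.5,0],
    [22,-40,0,0,0,1.5,0],
    [22,-40,0,0,0,1.5,0],
    [22,-40,0,0,0,1.5,0],
    [22,-40,0,0,0,1.5,0],
    [22,-40,0,0,0,1.5,0],
    [22,-40,0,0,0,1.5,0],
    [22,-40,0,0,0,1.5,0],
    [22,-40,0,0,0,1.5,0],
    [22,-40,0,0,0,1.5,0],
    [22,-40,0,0,0,1.5,0],
    [22,-40,0,0,0,1.5,0],
    [22,-40,0,0,0,1.5,0],
    [22,-40,0,0,0,1.5,0],
    [1,-12,0,0,0,1.5,0],
    [0,0,0,0,0,1.5,0]
  ],
  "squeeze": 10
}}

```text
time_s: 2.1
tcp_pos: [0.512, 0.002, 0.3058]
eef_rot: [180.0, 0.1, 13.2]
contact_force: [0.2, 0.2, 0.1]
gripper_width: 0.0003
```

{"fn": "move_arm", "kwargs": {
  "commands": [
    [22,-19,0,0,0,0.8,0],
    [22,-20,-20,0,0,0,0],
    [0,0,-30,0,0,0,0],
    [0,0,-30,0,0,0,0],
    [0,0,0,0,0,0,0],
    [0,0,0,0,0,0,0]
  ]
}}

```text
time_s: 2.7
tcp_pos: [0.5561, -0.0345, 0.2272]
eef_rot: [180.0, 0.0, 14.3]
contact_force: [0.5, 0.9, 0.7]
gripper_width: 0.0006
```

```bash
python3 - <<'E'
from h import *
print({k:np.round(v,4) for k,v in get_state().items() if k in("tcp_pos","eef_rot","contact_force")})
shot("scene","s1",(250,140,350,215),8)
E
```

```text
{'tcp_pos': array([ 0.5561, -0.0345,  0.2272]), 'eef_rot': array([1.79969e+02, 3.11000e-02, 1.42508e+01]), 'contact_force': array([0.477 , 0.9051, 0.6642])}
```

View pics/s1.png

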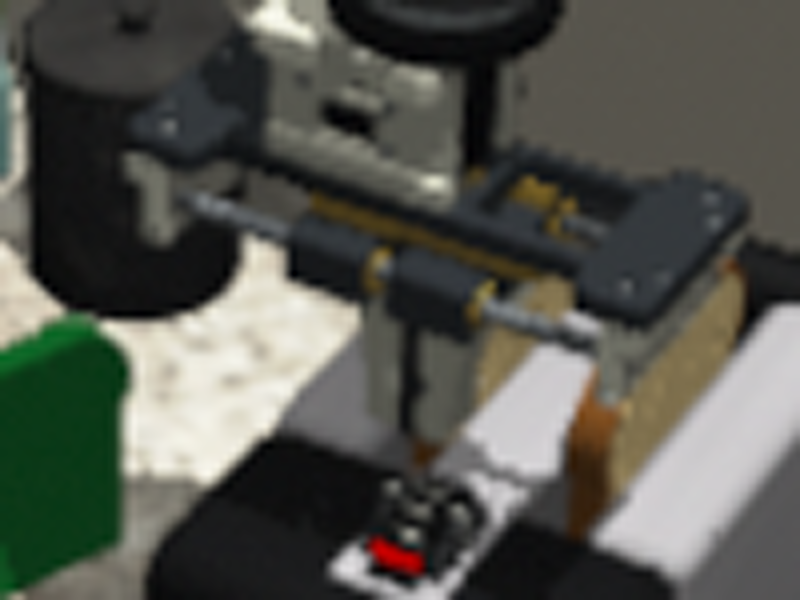

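The fingertips hang above the wheel and the red mark still shows at (397,555) in this crop. I'll press down until contact.

{"fn": "move_arm", "kwargs": {
  "commands": [
    [0,-2,-15,0,0,0,0],
    [0,0,-10,0,0,0,0],
    [0,0,-4,0,0,0,0],
    [0,0,-1,0,0,0,0],
    [0,0,-1,0,0,0,0],
    [0,0,-1,0,0,0,0],
    [0,0,0,0,0,0,0]
  ]
}}

```text
time_s: 3.45
tcp_pos: [0.5565, -0.037, 0.1952]
eef_rot: [180.0, -0.1, 14.2]
contact_force: [-0.3, -0.0, 1.8]
gripper_width: 0.0001
```

{"fn": "move_arm", "kwargs": {
  "commands": [
    [0,0,-1,0,0,0,0],
    [0,0,0,0,0,0,0],
    [0,0,0,0,0,0,0]
  ]
}}

```text
time_s: 3.75
tcp_pos: [0.5568, -0.0369, 0.1951]
eef_rot: [180.0, -0.1, 14.2]
contact_force: [-2.1, 1.8, 8.7]
gripper_width: 0.0006
```

{"fn": "move_arm", "kwargs": {
  "commands": [
    [2,0.5,0,0,0,0,0],
    [2,0.5,0,0,0,0,0],
    [2,0.5,0,0,0,0,0],
    [2,0.5,0,0,0,0,0],
    [2,0.5,0,0,0,0,0],
    [0,0,0,0,0,0,0]
  ]
}}

```text
time_s: 4.35
tcp_pos: [0.5671, -0.0342, 0.1951]
eef_rot: [180.0, -0.2, 14.2]
contact_force: [-1.4, 1.7, 8.0]
gripper_width: 0.0003
```

{"fn": "move_arm", "kwargs": {
  "commands": [
    [0,0,6,0,0,0,0],
    [0,0,14,0,0,0,0],
    [0,0,5,0,0,0,0],
    [0,0,0,0,0,0,0]
  ]
}}

```text
time_s: 4.75
tcp_pos: [0.5664, -0.0345, 0.2193]
eef_rot: [180.0, -0.1, 14.2]
contact_force: [0.2, 0.7, 0.2]
gripper_width: 0.0006
```

```bash
python3 - <<'E'
from h import *
shot("scene","s2",(280,180,330,217),16)
E
```

```text
(no output)
```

View pics/s2.png

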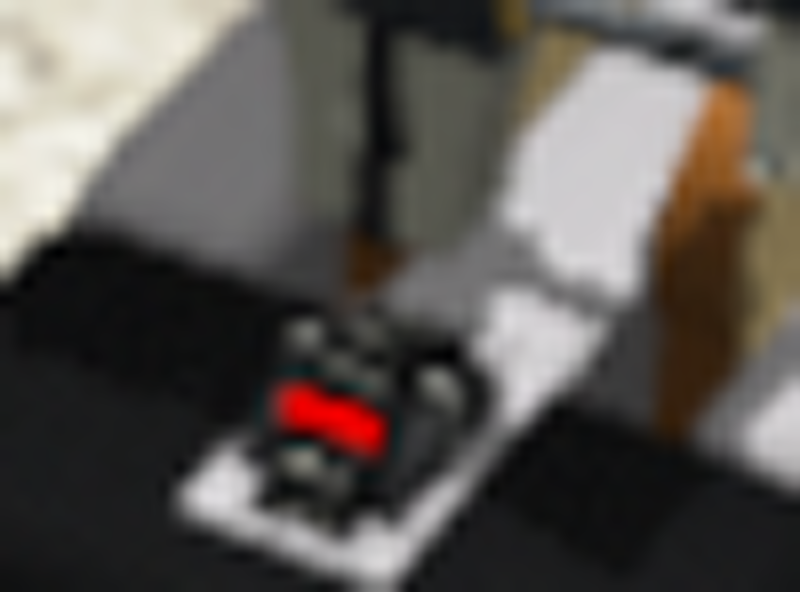

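The mark moved one click: it is now at (330,418) in the crop, or (300.6,206.1) native, and the predicted spot for -2 clicks is (300.2,205.5). One stroke gives one click, so I'll repeat it twice.

{"fn": "move_arm", "kwargs": {
  "commands": [
    [-10,-2.5,0,0,0,0,0],
    [0,0,0,0,0,0,0],
    [0,0,-15,0,0,0,0],
    [0,0,-8,0,0,0,0],
    [0,0,-2,0,0,0,0],
    [0,0,0,0,0,0,0],
    [2,0.5,0,0,0,0,0],
    [2,0.5,0,0,0,0,0],
    [2,0.5,0,0,0,0,0],
    [2,0.5,0,0,0,0,0],
    [2,0.5,0,0,0,0,0],
    [0,0,0,0,0,0,0]
  ]
}}

```text
time_s: 6.0
tcp_pos: [0.5673, -0.0341, 0.1951]
eef_rot: [180.0, -0.2, 14.2]
contact_force: [-0.6, 3.0, 9.6]
gripper_width: 0.0008
```

{"fn": "move_arm", "kwargs": {
  "commands": [
    [0,0,6,0,0,0,0],
    [0,0,14,0,0,0,0],
    [0,0,5,0,0,0,0],
    [0,0,0,0,0,0,0]
  ]
}}

```text
time_s: 6.4
tcp_pos: [0.5662, -0.0345, 0.2191]
eef_rot: [180.0, -0.1, 14.2]
contact_force: [-0.2, 1.0, 0.0]
gripper_width: 0.0004
```

```bash
cat > red.py <<'E'
from h import *
import sys
shot("scene",sys.argv[1],(280,180,330,217),16); c=np.load(f"pics/{sys.argv[1]}.npz")
f=c["f"][180:217,280:330].astype(int); m=(f[...,2]>130)&(f[...,1]<60)&(f[...,0]<60)
v,u=np.nonzero(m); print("red native",u.mean()+280,v.mean()+180,m.sum())
p=[.64901,-.01378,.2448]
for k in(2,1,0,-1):
    a=k*.349;print(-k,proj(c,tw(p,[[-.09-.027*np.sin(a),0,.168+.027*np.cos(a)]])).round(1))
E
python3 red.py s3
```

```text
red native 302.0 201.6 5
-2 [[300.2 205.5]]
-1 [[301.7 202.7]]
0 [[303.3 200.5]]
1 [[304.9 199.2]]
```

View pics/s3.png

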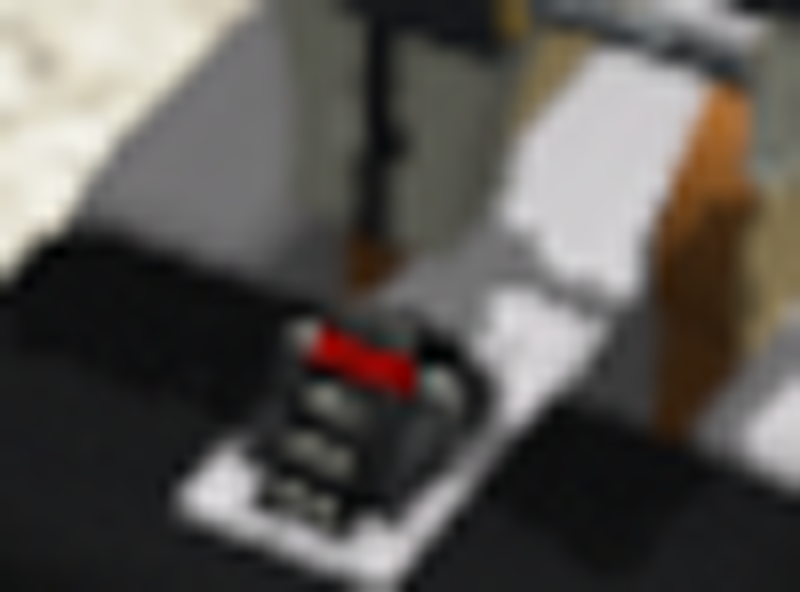

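The red mark is now at (365,358), below where the rim top should be seen, but parallax makes it unclear whether this is -1 or 0. I'll swing the arm aside and check with both cameras.

{"fn": "move_arm", "kwargs": {
  "commands": [
    [0,0,40,0,0,0,0],
    [-20,30,20,0,0,0,0],
    [-20,40,0,0,0,0,0],
    [-20,40,0,0,0,0,0],
    [-20,40,0,0,0,0,0],
    [-20,40,0,0,0,0,0],
    [0,0,0,0,0,0,0]
  ]
}}

```text
time_s: 7.15
tcp_pos: [0.464, 0.1589, 0.2781]
eef_rot: [-180.0, 0.0, 14.4]
contact_force: [0.1, 0.6, 0.6]
gripper_width: 0.0008
```

```bash
python3 - <<'E'
from h import *
a=shot("scene","s4")["frame"][185:215,285:325];b=shot("top","t4")["frame"][168:198,273:313]
cv2.imwrite("pics/c4.png",np.hstack([cv2.resize(i,(400,300),interpolation=cv2.INTER_CUBIC) for i in(a,b)]))
p=[.64901,-.01378,.2448]
for n,o in(("s4",(285,185)),("t4",(273,168))):
    c=np.load(f"pics/{n}.npz")
    print(n,"crest idx",((proj(c,tw(p,[[-.09,.0155,.189],[-.09,-.0155,.189]]))-o)*10+5).round().tolist())
    for k in(3,2,1,0):
        a=k*.349;print(-k,((proj(c,tw(p,[[-.09-.027*np.sin(a),0,.168+.027*np.cos(a)]]))-o)*10+5).round())
E
```

```text
s4 crest idx [[139.0, 158.0], [235.0, 195.0]]
-3 [[145. 242.]]
-2 [[157. 210.]]
-1 [[172. 182.]]
0 [[188. 160.]]
t4 crest idx [[148.0, 172.0], [262.0, 143.0]]
-3 [[226. 247.]]
-2 [[221. 221.]]
-1 [[214. 188.]]
0 [[206. 154.]]
```

View pics/c4.png

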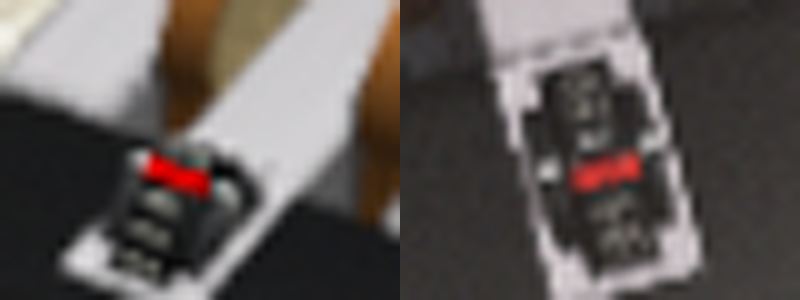

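```bash
python3 - <<'E'
from h import *
p=[.64901,-.01378,.2448]
for n,(x,y) in(("s0",(300,205)),("s1",(300,205)),("s2",(300,205)),("s3",(300,203)),("s4",(302,203)),("t0",(294,188)),("t4",(294,186))):
    c=np.load(f"pics/{n}.npz");f=c["f"].astype(float)[y-12:y+12,x-10:x+10]
    w=np.clip(f[...,2]-np.maximum(f[...,0],f[...,1])-35,0,None)
    lab=cv2.connectedComponents((w>0).astype(np.uint8))[1];l=lab[np.unravel_index(w.argmax(),w.shape)];w*=lab==l
    v,u=np.mgrid[y-12:y+12,x-10:x+10];m=np.array([(w*u).sum(),(w*v).sum()])/w.sum()
    ks=np.linspace(-4,1,501);q=proj(c,tw(p,np.c_[-.09+.027*np.sin(ks*.349),0*ks,.168+.027*np.cos(ks*.349)]))
    d=np.linalg.norm(q-m,axis=1);i=d.argmin();print(n,m.round(2),"clicks",ks[i].round(2),"miss px",d[i].round(2),(w>0).sum())
E
```

```text
s0 [299.05 209.11] clicks -3.12 miss px 0.15 22
s1 [299.01 209.09] clicks -3.12 miss px 0.11 22
s2 [300.27 205.64] clicks -2.01 miss px 0.11 23
s3 [302.29 202.09] clicks -0.71 miss px 0.18 19
s4 [302.21 202.07] clicks -0.73 miss px 0.1 20
t0 [294.75 192.11] clicks -2.94 miss px 0.3 14
t4 [293.26 184.74] clicks -0.52 miss px 0.26 22
```

```bash
python3 - <<'E'
from h import *
from scipy.ndimage import map_coordinates
for n in("t4","s4"):
    c=np.load(f"pics/{n}.npz");f=c["f"].astype(float)
    def prof(ks,dx,dy,half=.003,lat=0):
        tot=0
        for y in np.linspace(lat-half,lat+half,5):
            q=proj(c,tw([.64901,-.01378,.2448],np.c_[-.09+dx+.027*np.sin(ks*.349),y+dy+0*ks,.168+.027*np.cos(ks*.349)]))
            tot=tot+np.array([map_coordinates(f[...,i],[q[:,1],q[:,0]],order=3) for i in range(3)])
        return tot/5
    ks=np.arange(-4,4.01,.25);b=prof(ks,0,0).round()
    if n=="t4":
        for k,v in zip(ks,b.T):print(k,v)
    for k0 in(-1,0):
        best=[]
        for dx in np.arange(-.008,.0081,.0005):
            for dy in(-.002,0,.002):
                rng=np.arange(-3,3) if n=="t4" else np.arange(-3,1)
                li=np.array([k for k in rng if k!=k0],float)
                g=lambda k:prof(k,dx,dy)[1]
                best.append((g(li).mean()-.5*g(li+.5).mean()-.5*g(li-.5).mean()+.3*np.diff(prof(np.array([float(k0)]),dx,dy)[1:,0],axis=0)[0],round(dx*1e3,1),dy))
        print(n,k0,sorted(best)[-3:])
E
```

```text
-4.0 [78. 78. 83.]
-3.75 [66. 68. 72.]
-3.5 [60. 62. 67.]
-3.25 [58. 62. 66.]
-3.0 [64. 68. 71.]
-2.75 [81. 86. 90.]
-2.5 [ 95. 100. 106.]
-2.25 [81. 86. 90.]
-2.0 [58. 61. 64.]
-1.75 [70. 74. 78.]
-1.5 [86. 91. 97.]
-1.25 [68. 71. 72.]
-1.0 [47. 48. 63.]
-0.75 [ 46.  49. 148.]
-0.5 [ 52.  56. 197.]
-0.25 [ 48.  50. 142.]
0.0 [45. 46. 69.]
0.25 [80. 83. 85.]
0.5 [ 97.  98. 102.]
0.75 [68. 69. 71.]
1.0 [54. 56. 58.]
1.25 [78. 81. 86.]
1.5 [86. 89. 93.]
1.75 [71. 73. 77.]
2.0 [66. 67. 71.]
2.25 [76. 79. 82.]
2.5 [82. 85. 89.]
2.75 [77. 81. 84.]
3.0 [70. 74. 76.]
3.25 [65. 68. 71.]
3.5 [63. 65. 69.]
3.75 [64. 65. 69.]
4.0 [64. 66. 70.]
t4 -1 [(np.float64(72.13333183880441), np.float64(4.0), 0), (np.float64(75.16611716164581), np.float64(3.5), 0.002), (np.float64(75.88010844815653), np.float64(4.0), 0.002)]
t4 0 [(np.float64(67.12645533396221), np.float64(-4.0), 0.002), (np.float64(69.47508483341025), np.float64(-5.0), 0.002), (np.float64(70.76159276524652), np.float64(-4.5), 0.002)]
s4 -1 [(np.float64(119.00576252138032), np.float64(3.5), 0), (np.float64(119.53788452049723), np.float64(3.5), 0.002), (np.float64(120.24340799434846), np.float64(4.0), 0.002)]
s4 0 [(np.float64(115.01394716247812), np.float64(-8.0), 0.002), (np.float64(115.33675005102931), np.float64(-8.0), -0.002), (np.float64(117.50842191087371), np.float64(-8.0), 0)]
```

Both cameras put the mark between -1 and 0, at about -0.6 click, so the wheel may be hung up on a crest. A stroke of about 7 mm ends nearest to 0 from either -1 or -0.6.

{"fn": "move_arm", "kwargs": {
  "commands": [
    [20,-40,0,0,0,0,0],
    [20,-40,0,0,0,0,0],
    [20,-40,0,0,0,0,0],
    [20,-40,0,0,0,0,0],
    [12,-32,-20,0,0,0,0],
    [0,0,-40,0,0,0,0],
    [0,0,0,0,0,0,0],
    [0,0,-15,0,0,0,0],
    [0,0,-7,0,0,0,0],
    [0,0,-1.5,0,0,0,0],
    [0,0,-0.5,0,0,0,0],
    [0,0,-0.5,0,0,0,0],
    [0,0,0,0,0,0,0]
  ]
}}

```text
time_s: 8.55
tcp_pos: [0.5585, -0.0363, 0.1952]
eef_rot: [180.0, -0.1, 14.2]
contact_force: [0.1, 0.5, 3.2]
gripper_width: 0.0001
```

{"fn": "move_arm", "kwargs": {
  "commands": [
    [1.5,0.4,0,0,0,0,0],
    [1.5,0.4,0,0,0,0,0],
    [1.5,0.4,0,0,0,0,0],
    [1.5,0.4,0,0,0,0,0],
    [1,0.2,0,0,0,0,0],
    [0,0,0,0,0,0,0],
    [0,0,0,0,0,0,0]
  ]
}}

```text
time_s: 9.25
tcp_pos: [0.5657, -0.0344, 0.1951]
eef_rot: [180.0, -0.1, 14.2]
contact_force: [-1.3, 1.3, 5.6]
gripper_width: 0.0003
```

{"fn": "move_arm", "kwargs": {
  "commands": [
    [0,0,5,0,0,0,0],
    [0,0,35,0,0,0,0],
    [0,0,20,0,0,0,0],
    [-20,40,0,0,0,0,0],
    [-20,40,0,0,0,0,0],
    [-20,40,0,0,0,0,0],
    [-20,40,0,0,0,0,0],
    [-12,30,0,0,0,0,0],
    [0,0,0,0,0,0,0]
  ]
}}

```text
time_s: 10.15
tcp_pos: [0.4719, 0.1581, 0.2544]
eef_rot: [-180.0, -0.0, 14.4]
contact_force: [0.0, 0.3, 0.4]
gripper_width: 0.0005
```

```bash
cat > meas.py <<'E'
from h import *
import sys
t=sys.argv[1]; p=[.64901,-.01378,.2448]
shot("scene","s"+t);shot("top","t"+t)
im=[]
for n,(x,y) in(("s"+t,(303,202)),("t"+t,(293,183))):
    c=np.load(f"pics/{n}.npz");f=c["f"].astype(float)[y-12:y+12,x-10:x+10]
    w=np.clip(f[...,2]-np.maximum(f[...,0],f[...,1])-35,0,None)
    lab=cv2.connectedComponents((w>0).astype(np.uint8))[1];l=lab[np.unravel_index(w.argmax(),w.shape)];w*=lab==l
    v,u=np.mgrid[y-12:y+12,x-10:x+10];m=np.array([(w*u).sum(),(w*v).sum()])/w.sum()
    ks=np.linspace(-4,3,701);q=proj(c,tw(p,np.c_[-.09+.027*np.sin(ks*.349),0*ks,.168+.027*np.cos(ks*.349)]))
    d=np.linalg.norm(q-m,axis=1);i=d.argmin();print(n,m.round(2),"clicks",ks[i].round(2),"miss px",d[i].round(2))
    im.append(cv2.resize(c["f"][y-15:y+15,x-20:x+20],(400,300),interpolation=cv2.INTER_CUBIC))
cv2.imwrite(f"pics/c{t}.png",np.hstack(im))
E
python3 meas.py 5
```

```text
s5 [303.45 200.67] clicks -0.02 miss px 0.22
t5 [292.33 182.16] clicks 0.25 miss px 0.54
```

View pics/c5.png

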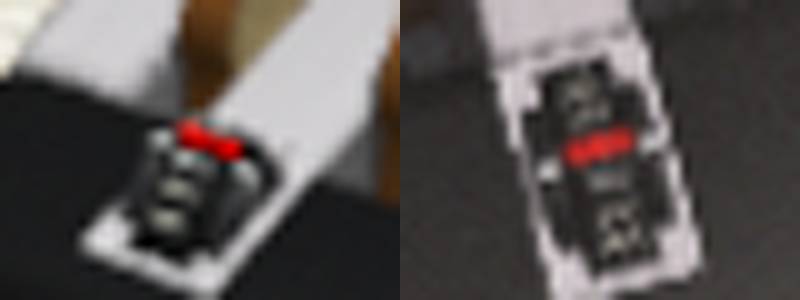

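Now the mark stands between the index dots. The scene view reads -0.02 clicks and the top view +0.25, with index dots in the top crop at (548,172) and (652,143) and red at (600,147). I'll wait a second and check that it stays put, then measure against the white lines too.

{"fn": "move_arm", "kwargs": {
  "commands": [
    [0,0,0,0,0,0,0],
    [0,0,0,0,0,0,0],
    [0,0,0,0,0,0,0],
    [0,0,0,0,0,0,0],
    [0,0,0,0,0,0,0],
    [0,0,0,0,0,0,0],
    [0,0,0,0,0,0,0],
    [0,0,0,0,0,0,0]
  ]
}}

```text
time_s: 11.05
tcp_pos: [0.473, 0.1553, 0.2541]
eef_rot: [180.0, -0.0, 14.2]
contact_force: [0.4, 0.3, 0.3]
gripper_width: 0.0004
```

```bash
python3 meas.py 6; python3 - <<'E'
from h import *
from scipy.ndimage import map_coordinates
P0=[.64901,-.01378,.2448]
for n in("t0","t4","t6","s2","s4","s6"):
    c=np.load(f"pics/{n}.npz");f=c["f"].astype(float)
    ks=np.arange(-3.5,2.51 if n[0]=="t" else 1,.02);g=0
    for y in np.linspace(-.004,.004,7):
        q=proj(c,tw(P0,np.c_[-.09+.027*np.sin(ks*.349),y+0*ks,.168+.027*np.cos(ks*.349)]))
        g=g+np.array([map_coordinates(f[...,i],[q[:,1],q[:,0]],order=3) for i in(1,2)])/7
    pk=lambda h,th:[round(ks[i],2) for i in range(5,len(h)-5) if h[i]==h[i-5:i+6].max() and h[i]>th]
    red=g[1]-g[0];print(n,"white",pk(g[0]-.8*np.clip(red-15,0,None),55),"red",pk(red,60))
    # index lines on crests, in x (mm) rel. to axis
    xs=np.arange(-.012,.0121,.0005)
    for sg in(1,-1):
        o=0
        for y in(.012,.014,.0155):
            q=proj(c,tw(P0,np.c_[-.09+xs,sg*y+0*xs,.168+np.sqrt(.0215**2-0*xs)]));o=o+map_coordinates(f[...,1],[q[:,1],q[:,0]],order=3)
        m=abs(xs)<.0085;print("  idx",sg,round(xs[m][o[m].argmax()]*1e3,1),o[m].max().round(),np.median(o).round())
E
```

```text
s6 [303.44 200.67] clicks -0.02 miss px 0.21
t6 [292.34 182.16] clicks 0.25 miss px 0.53
t0 white [np.float64(-1.94), np.float64(-0.96), np.float64(0.02), np.float64(0.98)] red [np.float64(-2.98)]
  idx 1 0.0 385.0 131.0
  idx -1 1.0 469.0 268.0
t4 white [np.float64(-2.5), np.float64(-1.52), np.float64(0.44), np.float64(1.42)] red [np.float64(-0.54)]
  idx 1 0.0 448.0 156.0
  idx -1 1.0 540.0 313.0
t6 white [np.float64(-2.7), np.float64(-1.72), np.float64(-0.78), np.float64(1.24), np.float64(2.22)] red [np.float64(0.24)]
  idx 1 0.0 447.0 153.0
  idx -1 1.0 544.0 316.0
s2 white [np.float64(-2.98), np.float64(-1.02), np.float64(-0.06)] red [np.float64(-1.98)]
  idx 1 -0.5 293.0 146.0
  idx -1 -1.0 318.0 187.0
s4 white [np.float64(-2.68), np.float64(-1.68)] red [np.float64(-0.72)]
  idx 1 -1.0 416.0 207.0
  idx -1 -1.0 443.0 238.0
s6 white [np.float64(-2.88), np.float64(-1.94), np.float64(-0.96)] red [np.float64(-0.06)]
  idx 1 -0.5 452.0 197.0
  idx -1 -1.0 446.0 240.0
```

The wheel is static. The index-corrected readings are about +0.05 click (scene) and +0.2 click (top), so it is within the third-of-a-click tolerance. On to the lever.

{"fn": "move_arm", "kwargs": {
  "commands": [
    [0,-40,0,0,0,0,0],
    [0,-40,0,0,0,0,0],
    [0,-40,0,0,0,0,0],
    [0,-40,0,0,0,0,0],
    [3,-40,0,0,0,0,0],
    [0,-12,0,0,0,0,0],
    [0,0,-30,0,0,0,0],
    [0,0,-30,0,0,0,0],
    [0,0,-20,0,0,0,0],
    [0,0,-5,0,0,0,0],
    [0,0,0,0,0,0,0]
  ]
}}

```text
time_s: 12.25
tcp_pos: [0.4759, -0.0566, 0.1688]
eef_rot: [180.0, 0.1, 14.2]
contact_force: [-0.5, -0.8, 0.6]
gripper_width: 0.0007
```

```bash
python3 - <<'E'
from h import *
print(get_state()["tcp_pos"],get_state()["contact_force"])
shot("scene","s7",(250,150,350,225),8)
E
```

```text
[ 0.47592468 -0.05660657  0.16884727] [-0.50570689 -0.80051207  0.61157514]
```

View pics/s7.png

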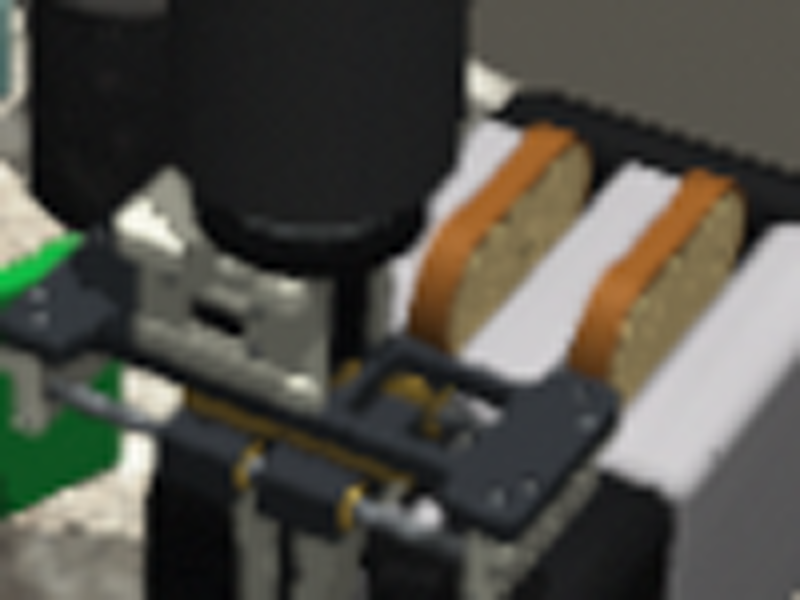

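The fingers are above the lever and the gripper body clears the deck. I'll push down in stages.

{"fn": "move_arm", "kwargs": {
  "commands": [
    [0,0,-5,0,0,0,0],
    [0,0,-5,0,0,0,0],
    [0,0,-4,0,0,0,0],
    [0,0,-4,0,0,0,0],
    [0,0,-4,0,0,0,0],
    [0,0,0,0,0,0,0]
  ]
}}

```text
time_s: 12.9
tcp_pos: [0.4763, -0.0566, 0.1468]
eef_rot: [180.0, -0.0, 14.2]
contact_force: [0.4, 1.3, 1.9]
gripper_width: 0.0007
```

{"fn": "move_arm", "kwargs": {
  "commands": [
    [0,0,-4,0,0,0,0],
    [0,0,-4,0,0,0,0],
    [0,0,-4,0,0,0,0],
    [0,0,-4,0,0,0,0],
    [0,0,-2,0,0,0,0],
    [0,0,-1.5,0,0,0,0],
    [0,0,0,0,0,0,0]
  ]
}}

```text
time_s: 13.6
tcp_pos: [0.4763, -0.0566, 0.1275]
eef_rot: [180.0, -0.0, 14.2]
contact_force: [2.0, 2.3, 4.4]
gripper_width: 0.0004
```

{"fn": "move_arm", "kwargs": {
  "commands": [
    [0,0,-1,0,0,0,0],
    [0,0,-1,0,0,0,0],
    [0,0,0,0,0,0,0],
    [0,0,0,0,0,0,0]
  ]
}}

```text
time_s: 14.0
tcp_pos: [0.4763, -0.0566, 0.1257]
eef_rot: [180.0, -0.0, 14.2]
contact_force: [2.8, 2.8, 3.1]
gripper_width: 0.0003
```

{"fn": "move_arm", "kwargs": {
  "commands": [
    [0,0,3,0,0,0,0],
    [0,0,5,0,0,0,0],
    [0,0,20,0,0,0,0],
    [0,0,40,0,0,0,0],
    [0,0,40,0,0,0,0],
    [-5,40,20,0,0,0,0],
    [0,40,0,0,0,0,0],
    [0,40,0,0,0,0,0],
    [0,40,0,0,0,0,0],
    [0,40,0,0,0,0,0],
    [0,20,0,0,0,0,0],
    [0,0,0,0,0,0,0]
  ]
}}

```text
time_s: 15.2
tcp_pos: [0.4699, 0.1647, 0.2527]
eef_rot: [179.9, 0.2, 14.3]
contact_force: [0.1, -0.8, 0.3]
gripper_width: 0.0007
```

```bash
python3 meas.py 8; python3 - <<'E'
from h import *
import cv2
s=np.load("pics/s8.npz")["f"][150:250,240:340];t=np.load("pics/t8.npz")["f"][90:230,225:365]
cv2.imwrite("pics/v8.png",np.hstack([cv2.resize(i,(400,400),interpolation=cv2.INTER_CUBIC) for i in(s,t)]))
E
```

```text
s8 [303.43 200.65] clicks -0.02 miss px 0.2
t8 [292.34 182.17] clicks 0.24 miss px 0.53
```

View pics/v8.png

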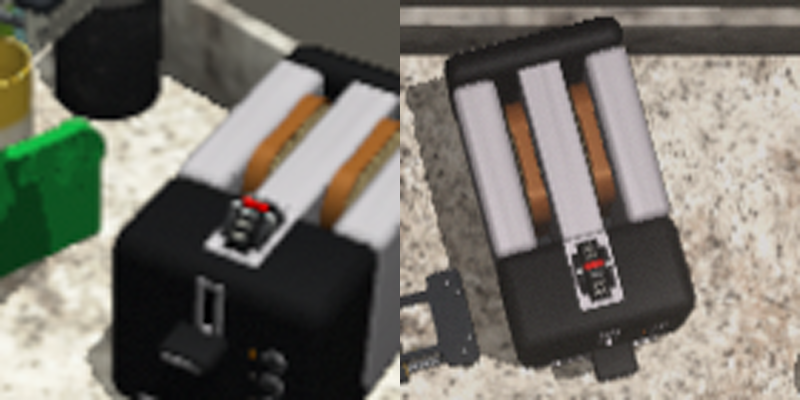

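The lever is latched down at (190,350), both slices are sunk, and the wheel is unchanged. I'll hand in.

```bash
python3 -c "
from plant import *
print(close_job())"
```

```text
the job is handed in; nothing more can be done
None
```

I rolled the browning wheel from 3 clicks below to the index in three fingertip strokes. I then pushed the lever to its stop, backed the arm off and handed the job in at about 15 s. No verdict was reported.

**Last checks:** in the final pictures the lever stayed down and both slices sat low in their slots. The arm stood clear, and the wheel had not moved during the lever push. I did not measure the other things on the worktop. The arm never reached down near them.

**Where the checks disagreed:**
- **Final wheel position:** the two cameras differ by about a quarter click. The scene view reads about 0.0 clicks and the top view about +0.24 (0.08 rad). Both are inside the 0.12 rad tolerance, with less margin if the top view is right.
- **After the second stroke:** the wheel appeared to rest part-way between clicks, at about -0.6. I therefore used a shorter third stroke, about 7 mm, to finish.

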